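# Gauge the furniture feet

### The arm

A 6-joint arm with a two-finger parallel gripper is mounted at the origin on the work surface. World frame = base frame: x ahead of the robot, y to its left, z up, the work surface at z = 0. Lengths are in m, angles in degrees, forces in N, time in s.
With the tool pointing down it reaches from about 0.325 to 0.775 m from the base axis. Payload 5.5 kg.
Tool frame: the origin (TCP) lies at the centre of the arm's flange, where the gripper is bolted on; the fingertips stand 182 mm ahead of it and the grasp point (between the pads) lies 163 mm ahead of it; z points along the fingers, y is the line along which they close (so a half turn about z gives the same grasp; the last joint's range is limited). The gripper opens to 88 mm and grips with 3 to 60 N. Pads are 20 mm wide; open, the fingers measure 115 mm over their backs; the gripper's body (75 mm by 178 mm) begins 61 mm behind the grasp point.
Start: joints at [65.907, 5.22, 70.514, -0, 104.267, -3.249], TCP at [0.214, 0.561, 0.405] pointing down, gripper open.
Joint ranges: [-164.24, 164.24], [-49.07, 125.15], [9.68, 141.18], [-86.29, 266.29], [3.28, 154.24], [-151.56, 151.56]. Speed limits (degrees/s): [147.25, 147.25, 172.46, 180, 180, 180].

### API

Orientations are given as [roll, pitch, yaw] about the fixed x, y, z axes, in that order (R = Rz(yaw) Ry(pitch) Rx(roll)).
In Python, from station import r gives the robot as it stands. The module is installed in compiled form; this text tells all that it offers. Calls block until the motion is done:
- r.reach(position, orientation): joint-space move of the TCP to a pose.
- r.servo_line(position, rotation=None, speed=0.15): straight line of the TCP; rotation=None keeps the orientation; speed is the mean speed in m/s.
- r.move_joints(angles): joint-space move.
- r.let_go() and r.grab(squeeze=None): open the fingers fully, or close them until they stop; squeeze is the grip in N (None keeps the last).
- r.wait(seconds).
- r.inverse_kinematics(position, orientation): joint angles nearest the present ones, or None.
- r.sense(): the state.
- r.snapshot(name): name is "scene" or "side" or "wrist"; returns a dict with "frame" (384x512x3 uint8, red, green, blue), "fx", "fy", "cx", "cy" (pixels), "R" (3x3) and "t" (3): a world point X has camera coordinates R X + t. Camera axes: x right, y down, z forward; pixel columns grow to the right and rows downward; lengths in m; the calibration is good to about 2 mm. A picture is of the moment at which its call begins. There is no depth.
A pose or a line that the arm cannot do raises r.IKError and nothing moves.
- r.hand_in(): hands the job in; it is judged then, once.
The state is a dict: "clock": time; "joints": joint angles; "joint_vel": joint speeds; "joint_torque": joint torques, N m; "tcp_pos": TCP position; "orientation": TCP orientation; "contact_force": force on the tool from outside, world axes, zero at the start; "torque": the same for the moment, N m; "opening": finger opening in m; "gripper_force": force on a finger pad.
Only numpy, scipy, OpenCV 4.12 (cv2) and the standard library are available. Lean on these libraries where they do the work, as an engineer would, in place of code of your own. Each camera call takes 0.05 s, during which the arm holds its last target. There are 200 camera calls.

### The job

Three brown wooden furniture feet stand on the table beside an aluminium gauge plate with two holes: the large hole is the go end, the small hole the no-go end. Take the one foot that passes the go hole but not the no-go hole: first set it down upright on the small hole to show that it stops there, then put it upright down through the large hole until it stands on the gauge's base, and leave it there. Leave the other two feet standing where they are.

Things in the scene. Friction and masses are not known exactly. Their poses are not given: they have to be found in the camera images.
- foot_medium_center (a point): The good foot: brown wooden cylinder, 48 mm in diameter, 70 mm tall, about 90 g: the middle one of the three in thickness (all are equally tall). Straight sides, small brass disc in the top. Point: on its axis, half-way up (35 mm above its lower end); z along the axis, upright at the start. Stands loose on the table. Grip it 5 to 15 mm above the middle: fingertips then clear the plate.
- foot_thin_center (a point): The thin foot (too small: it would pass both holes): brown wooden cylinder, 32 mm in diameter, 70 mm tall. Straight sides, small brass disc in the top. Point: on its axis, half-way up (35 mm above its lower end); z along the axis, upright at the start. Stands loose on the table.
- foot_thick_center (a point): The thick foot (too large: it passes neither hole): brown wooden cylinder, 66 mm in diameter, 70 mm tall. Straight sides, small brass disc in the top. Point: on its axis, half-way up (35 mm above its lower end); z along the axis, upright at the start. Stands loose on the table.
- gauge: Fixed gauge: aluminium plate 90 mm (its x) by 190 mm (y), 8 mm thick, top 18 mm above the table, on short posts over a dark steel base whose upper face is 4 mm above the table. Origin: under its centre at table height; z up; turned any way about z. Round holes through the plate: go, 58 mm in diameter, centred at y = +45 mm; no-go, 40 mm in diameter, centred at y = -50 mm (both x = 0).
Not all that is in view belongs to the job. Leave any green look-alike of the part that bears foot_thin_center alone.

How it is judged:
By the outcome, as a careful person would: the job done as asked, in the order asked, and still so for the second after the job is handed in, with the robot touching nothing.
It also fails if it takes over 42 s, if anything falls off the work surface, if the arm or the gripper's body presses on something with over 40 N, if the wrist force passes 120 N, or if a joint passes its speed limit or range.

## Working session

There is one attempt and no reset: what is moved stays moved. The work goes in short steps, each a Python script; the robot and the scene stay as the last script left them, time stands still between calls to the robot, and variables do not carry over. Pictures are saved under pics/ and viewed, at most 10 in all, crops included, and the job is handed in when it is done.

```bash
mkdir -p pics; python3 - <<'E'
from station import r
import cv2
for n in("scene","side","wrist"):
    s=r.snapshot(n); cv2.imwrite(f"pics/{n}0.png",s["frame"][:,:,::-1]); print(n,s["fx"],s["cx"],s["cy"],s["R"],s["t"])
print(r.sense())
E
```

```text
scene 347.8241231986142 254.63578794724253 185.93706646878758 [[-0.40262667  0.91528296 -0.01220092]
 [ 0.53784031  0.22576471 -0.81225494]
 [-0.74068857 -0.33359764 -0.58317497]] [ 0.16349417 -0.22183952  1.08016139]
side 369.7883451560962 259.754465678261 198.02078477521457 [[-0.9573037  -0.28854883  0.017584  ]
 [-0.16505444  0.49562921 -0.8527067 ]
 [ 0.23733238 -0.8192016  -0.52209394]] [0.48832684 0.10552914 0.71134063]
wrist 311.9014082547628 257.01276869712206 190.75463873452554 [[ 0.35447076  0.93506415 -0.00235118]
 [ 0.90046964 -0.34067662  0.27035879]
 [ 0.25200182 -0.09795145 -0.96275677]] [-0.59874813 -0.03407501  0.38964578]
{'clock': 0.15, 'joints': array([ 6.59076603e+01,  5.25143705e+00,  7.05655338e+01,  1.32939010e-03,
        1.04267474e+02, -3.24843553e+00]), 'joint_vel': array([-0.04303263, -0.20544343, -0.27456079,  0.04068918,  0.01699816,
        0.02276757]), 'joint_torque': array([ 1.39701824e-03, -4.47043669e+01, -4.06909561e+01,  6.98619755e-02,
        2.73943873e-02, -1.28000106e-04]), 'tcp_pos': array([0.21350556, 0.56076892, 0.40378975]), 'orientation': array([-1.79915764e+02, -6.07191698e-03,  1.59156418e+02]), 'contact_force': array([ 0.75076097, -0.55195056, -0.75635233]), 'torque': array([ 0.05956873, -0.04837437, -0.01430445]), 'gripper_force': 0.0, 'opening': 0.08771899801507593}
```

View pics/scene0.png

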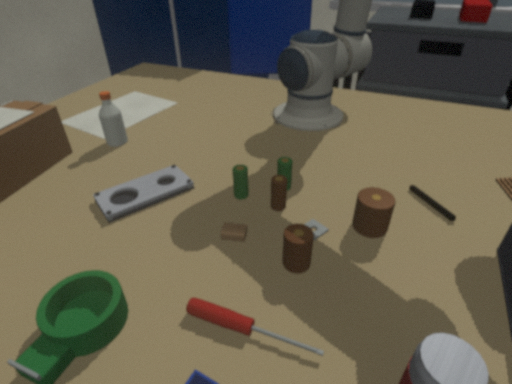

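View pics/side0.png

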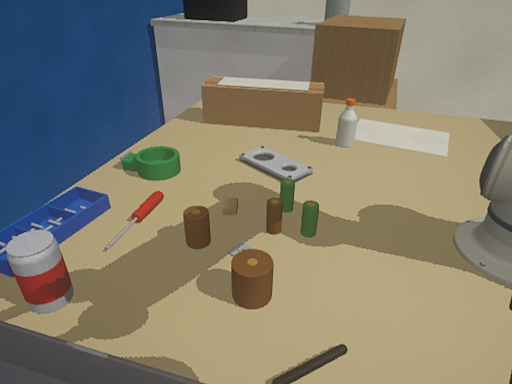

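The scene view shows the medium foot at about (298,248), thin at (279,192) and thick at (373,212). The gauge's large hole is at (124,196) and its small hole at (166,181). The side view agrees, with the medium foot at (197,228) and the gauge at (275,163).

```bash
cat > h.py <<'E'
import numpy as np, cv2
from station import r
def cast(s,uv,z):
    R,t=np.array(s["R"]),np.array(s["t"]); c=-R.T@t
    d=R.T@np.array([(uv[0]-s["cx"])/s["fx"],(uv[1]-s["cy"])/s["fy"],1])
    return (c+d*(z-c[2])/d[2])[:2]
def proj(s,X):
    p=np.array(s["R"])@X+s["t"]; return [s["fx"]*p[0]/p[2]+s["cx"],s["fy"]*p[1]/p[2]+s["cy"]]
def save(s,n): cv2.imwrite(f"pics/{n}.png",s["frame"][:,:,::-1])
E
python3 - <<'E'
from h import *
a=r.snapshot("scene");b=r.snapshot("side")
for n,p,q,z in (("med",(298,233),(197,213),.07),("thin",(279,180),(274,202),.07),("thick",(375,197),(252,262),.07),("go",(124,196),(264,156),.018),("nogo",(166,181),(289,167),.018),("green1",(240,170),(310,206),.07),("green2",(285,161),(287,182),.07),("bottle",(105,95),(350,101),.1)):
    print(n,cast(a,p,z).round(3),cast(b,q,z).round(3))
E
```

```text
med [0.591 0.157] [0.585 0.158]
thin [0.464 0.078] [0.459 0.076]
thick [0.448 0.255] [0.447 0.256]
go [ 0.572 -0.222] [ 0.567 -0.228]
nogo [ 0.493 -0.174] [ 0.486 -0.184]
green1 [ 0.461 -0.007] [0.39  0.068]
green2 [0.394 0.065] [ 0.454 -0.011]
bottle [ 0.304 -0.496] [ 0.372 -0.552]
```

```bash
python3 - <<'E'
from h import *
import pickle
for n,p in (("g",(.53,-.20)),("m",(.588,.157))):
    az=np.degrees(np.arctan2(p[1],p[0]))
    r.reach([p[0],p[1],.36],[180,0,az+90]); r.wait(.3)
    s=r.snapshot("wrist"); save(s,"w_"+n); pickle.dump(s,open(n+".pkl","wb")); S=r.sense(); print(S["clock"],S["tcp_pos"],S["joints"])
cv2.imwrite("pics/both.png",cv2.resize(np.vstack([cv2.imread("pics/w_g.png")[:300],cv2.imread("pics/w_m.png")[:300]]),(512,600)))
E
```

```text
3.5 [ 0.53007383 -0.19980561  0.36000745] [-2.40944874e+01 -2.12638929e-01  8.06170169e+01  5.18653526e-04
  9.95943161e+01 -3.44229114e+00]
5.2083 [0.58811978 0.15634225 0.36006206] [ 1.16849179e+01  6.27668079e+00  7.38966735e+01 -3.25906364e-03
  9.98213101e+01 -3.20211780e+00]
```

View pics/w_g.png

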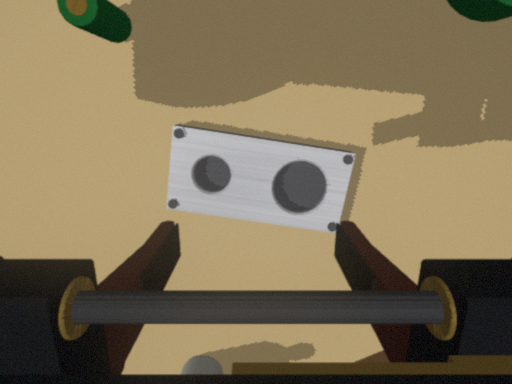

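View pics/w_m.png

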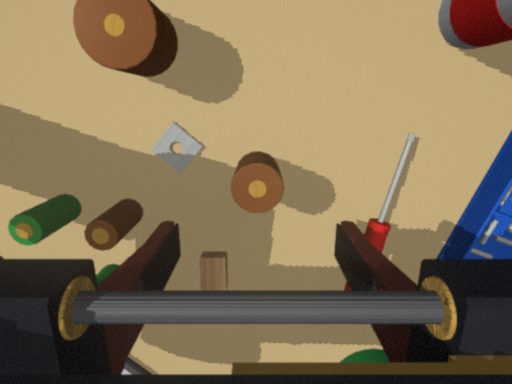

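The wrist views show the no-go hole at (211,174) and the go hole at (300,187). The brass disc in the medium foot's top is at (257,188). Next I get exact centres by mask.

```bash
python3 - <<'E'
from h import *
import pickle
g=pickle.load(open("g.pkl","rb"));m=pickle.load(open("m.pkl","rb"))
gray=cv2.cvtColor(g["frame"],cv2.COLOR_RGB2GRAY)
C=[]
for u,v,w in((211,174,26),(300,187,33)):
    k=(gray[v-w:v+w,u-w:u+w]<120).astype(np.uint8)
    cs,_=cv2.findContours(k,0,2); c=max(cs,key=cv2.contourArea); e=cv2.fitEllipse(cv2.convexHull(c)); 
    uv=np.array(e[0])+[u-w,v-w]; P=cast(g,uv,.018); C.append(P); print(uv,e[1],P)
d=C[1]-C[0]; print("sep",np.linalg.norm(d),np.degrees(np.arctan2(*d[::-1])))
hsv=cv2.cvtColor(m["frame"],cv2.COLOR_RGB2HSV)[170:206,240:275]
print(hsv[18,2::4],)
k=((hsv[...,2]>150)).astype(np.uint8); M=cv2.moments(k,True); uv=[240+M["m10"]/M["m00"],170+M["m01"]/M["m00"]];print(M["m00"],uv,cast(m,uv,.07))
E
```

```text
[210.92024231 173.72734451] (36.20352554321289, 38.473609924316406) [ 0.48582371 -0.18134927]
[298.72881126 186.50511169] (51.23160171508789, 54.30156326293945) [ 0.56806373 -0.22708337]
sep 0.09410115952768895 -29.078662666091404
[[ 13 151 128]
 [ 14 155 130]
 [ 20 158 178]
 [ 20 158 176]
 [ 20 160 174]
 [ 21 161 181]
 [ 16 154 149]
 [ 13 151 130]
 [ 13 148 131]]
247.0 [256.9311740890688, 188.417004048583] [0.58840997 0.15580941]
```

```bash
python3 - <<'E'
from h import *
f=np.array([.5884,.1558]); ng=np.array([.4858,-.1815]); 
yf=102; yg=70
r.reach([*f,.29],[180,0,yf]); r.servo_line([*f,.208],speed=.15)
r.grab(20); S=r.sense(); print(S["opening"],S["gripper_force"],S["clock"])
r.servo_line([*f,.33],speed=.2); print(r.sense()["opening"])
r.reach([*ng,.30],[180,0,yg]); r.wait(.2)
r.servo_line([*ng,.234],speed=.1)
F0=r.sense()["contact_force"][2]
for z in np.arange(.232,.221,-.002):
    r.servo_line([*ng,z],speed=.03); S=r.sense(); print(z,S["contact_force"][2]-F0)
    if S["contact_force"][2]-F0>3: break
s=r.snapshot("wrist"); save(s,"w2"); t=r.snapshot("side"); save(t,"s2")
print(S["clock"],S["tcp_pos"],S["opening"])
cv2.imwrite("pics/c2.png",np.hstack([s["frame"][100:350,130:400],cv2.resize(t["frame"][60:200,200:350],(268,250))])[:,:,::-1])
E
```

```text
0.04773095952254883 20.0001060962677 6.9917
0.047621851049916245
0.232 -0.5126823444175732
0.23 -0.28155602560213466
0.228 -0.4093750531322788
0.226 -0.9922578524162535
0.224 10.274676168274251
11.3417 [ 0.48580941 -0.18149785  0.22599729] 0.04765632990729524
```

View pics/c2.png

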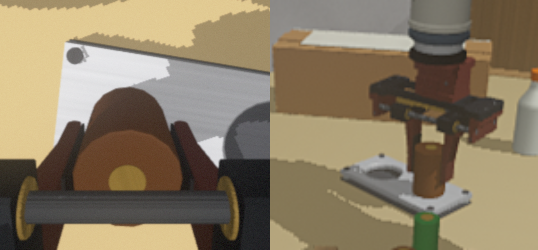

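The foot (48 mm opening) is gripped upright and rests on the small hole: contact came at exactly the plate-top height, and the large hole is still empty. I release it there, look, and re-grip.

```bash
python3 - <<'E'
from h import *
ng=np.array([.4858,-.1815])
r.servo_line([*ng,.226],speed=.03)
r.let_go(); r.wait(.4)
r.servo_line([*ng,.36],speed=.25); r.wait(.2)
s=r.snapshot("wrist"); save(s,"w3"); t=r.snapshot("side")
print(r.sense()["clock"],proj(s,np.array([*ng,.088])))
cv2.imwrite("pics/c3.png",np.hstack([s["frame"],cv2.resize(t["frame"][60:200,200:350],(275,384))])[:,:,::-1])
E
```

```text
13.8583 [np.float64(257.7017765394781), np.float64(194.83328746641848)]
```

View pics/c3.png

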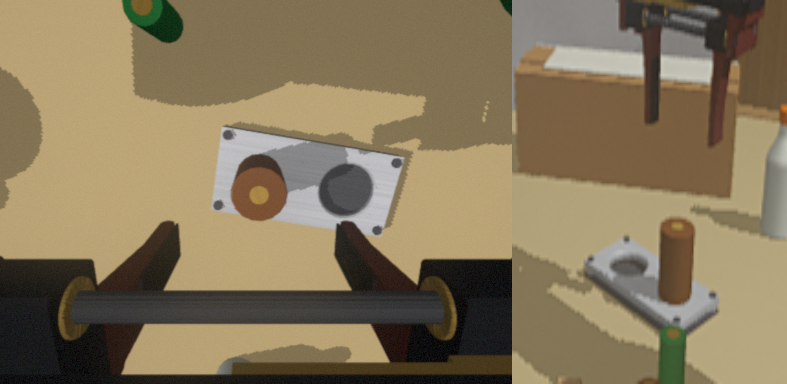

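The foot stands upright alone on the no-go hole (brass disc at (259,195), projection of the planned point at (258,195)). The go hole is at (346,190) and clear.

```bash
python3 - <<'E'
from h import *
ng=np.array([.4862,-.1817]); go=np.array([.5684,-.2274]); 
r.servo_line([*ng,.226],speed=.15); r.grab(20); print(r.sense()["opening"])
r.servo_line([*ng,.27],speed=.15)
r.servo_line([*go,.27],speed=.12); r.servo_line([*go,.232],speed=.1); r.wait(.2)
F0=r.sense()["contact_force"]; ok=False
for z in np.arange(.229,.206,-.002):
    r.servo_line([*go,z],speed=.04); S=r.sense(); d=S["contact_force"]-F0; print(round(z,3),d.round(1),S["tcp_pos"].round(4))
    if d[2]>3: break
ok=S["tcp_pos"][2]<.2145
if ok:
    r.servo_line([*go,S["tcp_pos"][2]],speed=.03); r.let_go(); r.wait(.3); r.servo_line([*go,.36],speed=.25); r.wait(.2)
s=r.snapshot("wrist"); t=r.snapshot("side"); a=r.snapshot("scene")
print(ok,r.sense()["clock"],proj(s,np.array([*go,.074])))
cv2.imwrite("pics/c4.png",np.vstack([np.hstack([s["frame"][:300],cv2.resize(t["frame"][60:260,170:350],(270,300))]),cv2.resize(a["frame"][80:290,60:420],(782,300))[:, :782]])[:,:,::-1])
E
```

```text
0.047765897721661024
0.229 [-0.7  0.9  0. ] [ 0.5684 -0.2274  0.2289]
0.227 [ 0.4  0.5 -0.1] [ 0.5684 -0.2274  0.2267]
0.225 [-0.2 -0.   0.5] [ 0.5684 -0.2274  0.2248]
0.223 [-0.2  1.  -0.1] [ 0.5683 -0.2274  0.2228]
0.221 [ 0.2 -0.   0.4] [ 0.5683 -0.2274  0.2208]
0.219 [-0.6  0.5 -0.4] [ 0.5684 -0.2274  0.2188]
0.217 [ 0.1  0.2 -0.3] [ 0.5683 -0.2274  0.2168]
0.215 [-0.7 -0.2  0.1] [ 0.5684 -0.2274  0.2148]
0.213 [ 0.2 -0.2 -0.1] [ 0.5684 -0.2274  0.2128]
0.211 [-1.   1.3  5.7] [ 0.5685 -0.2275  0.212 ]
True 22.6333 [np.float64(257.71800032129175), np.float64(190.36823654401863)]
```

View pics/c4.png

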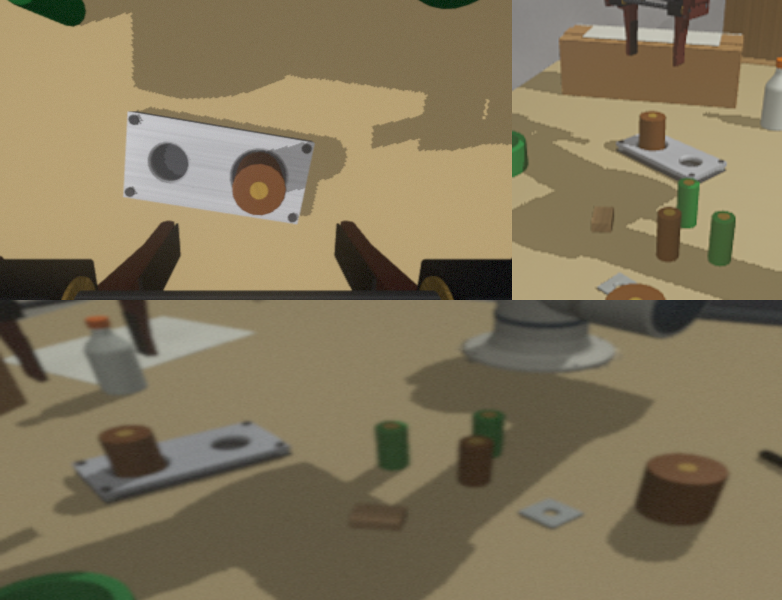

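The foot stands upright in the go hole (disc at (259,190), as projected), seated at base height. The other feet have not moved and the gripper is clear.

```bash
python3 -c "
from station import r
print(r.hand_in())"
```

```text
the job is handed in; nothing more can be done
None
```

I set the medium foot upright on the no-go hole, where it stopped, then put it down through the go hole onto the base and left it there, and handed the job in at about 23 s with the other two feet where they were.

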